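# Lift a stack of slotted vial trays out of the basin with the T-key

### The job

Take the yellow-handled lifting key from its stand, thread its T-foot down through the slots of all three white trays stacked in the red basin - the middle tray's slot is out of line with the others, so turn the key under light pressure until you feel it drop through, and do not press the sprung stack down hard - then turn the foot across the last slot, lift all three trays together and set the stack down gently inside the blue ring on the white board. Leave the key standing in the stack and let go, and do not disturb the glassware and other things around.

Things in the scene. Friction and masses are not known exactly. Their poses are not given: they have to be found in the camera images.
- key: T-footed steel lifting key, loose, 120 g, 128 mm tall, upright in its stand. Origin: tip of its nose, z up the shaft. From it upwards: cone nose 0-6 mm (radius 2.5 to 6); foot bar 6-12 mm; shaft 12 mm diameter; collar 42 mm diameter, 63-67 mm; yellow handle 88-128 mm. Works either way round (half turn).
- key_grip (a point): centre of the yellow handle block, on the shaft axis 108 mm above the nose; axes as the key. The block is 36 mm long along x (the foot bar's direction, shown by a black line on top), 20 mm thick along y, 40 mm tall: grip it from above across y, firmly (40 N or more).
- key_foot (a point): top face of the foot bar on the shaft axis, 12 mm above the nose; axes as the key. The bar is 30 mm long along x, round, 6 mm thick, with round ends. While it is being turned on a plate it may catch half in a slot and drag the tray round: turn back a little to let it drop in.
- key_stand: fixed black upright tube, 60 mm outside, 36 mm bore, 75 mm tall, on a 90 mm round foot; origin at the centre of its underside. The key hangs in it by the collar, nose 12 mm above the table; lift it 70 mm or more to clear.
- tray_top: top one of three equal loose white round trays (about 70 g each): upturned shallow cups, 96 mm diameter, 22 mm tall. Origin: centre of the lower rim, z up. Top plate 4 mm thick, upper face at 22 mm, 18 mm free height underneath for the foot bar to turn. Pitch of the stack 22 mm; four 3 mm lugs on each plate keep the next tray centred within 2.5 mm.
- slot_top (a point): middle of the top tray's hole, on the plate's upper face; axes as the tray. Hole: 14 mm square with slot wings along x (blue ticks at their ends), 36 x 10 mm in all: the foot bar passes only if along x within about 9 degrees (either way round). The unseen middle tray's slot is turned 23 to 92 degrees anticlockwise (from above) from this one.
- tray_bottom: bottom tray, same shape and frame as the top one, on the sprung platform; its slot lies within 12 degrees of the top one's. With the key's collar on the top tray, the foot bar is 3 mm under this tray's plate, free to turn; turned 45 degrees or more out of this slot it carries all three trays.
- platform: round steel platform, 104 mm diameter, in the basin under the stack; sprung: stays up under the stack alone (2.7 N upward at rest), yields downwards about 1.1 mm per newton, 12 mm at most, then is rigid. Origin 6 mm under its upper face.
- basin: fixed red enamel basin, 132 mm across at its rim, 30 mm tall; origin at the centre of its underside, on the table; the platform's upper face lies 35 mm above the table
- board: fixed white board 150 x 150 x 12 mm with a blue ring of 120 mm outer diameter painted at its centre; origin at the centre of its underside, upper face at 12 mm
- beaker: bystander: glass beaker 66 mm wide, 85 mm tall; origin under its base
- amber_bottle: bystander: small amber bottle 28 mm wide, 55 mm tall; origin under its base
- white_bottle: bystander: white plastic bottle 80 mm wide, 170 mm tall; origin under its base
- mortar: bystander: porcelain bowl 110 mm wide, 60 mm tall; origin under its base
- thermometer: bystander: probe thermometer 180 mm long lying on the table, handle to its -x; origin under its middle
- cylinder: bystander: glass measuring cylinder 138 mm tall on a 56 mm round foot; origin under its foot

How it is judged:
On the way, in this order (a step that is already met when the one before it is completed fails the run):
1. the key is threaded through all three trays while they still stand on the platform (z of key_foot in the frame of tray_bottom below 0.0185 m and horizontal distance between key_foot and tray_bottom below 0.006 m and z of key_foot in the frame of tray_top below -0.024 m and horizontal distance between key_foot and tray_top below 0.008 m and z of tray_top in the frame of tray_bottom between 0.041 and 0.049 m and horizontal distance between tray_top and tray_bottom below 0.007 m and horizontal distance between tray_bottom and platform below 0.008 m and z of tray_bottom in the frame of platform below 0.01 m), for 0.1 s.
2. the whole stack hangs on the key, at least 30 mm above the platform (z of key_foot in the frame of tray_bottom below 0.0185 m and horizontal distance between key_foot and tray_bottom below 0.006 m and z of key_foot in the frame of tray_top below -0.024 m and horizontal distance between key_foot and tray_top below 0.008 m and z of tray_top in the frame of tray_bottom between 0.041 and 0.049 m and horizontal distance between tray_top and tray_bottom below 0.007 m and z of tray_bottom in the frame of platform above 0.036 m and contact force between key and tray_bottom above 0.8 N), for 0.2 s.
At the end, for the whole second after the job is handed in: the three trays stand level (within 3 degrees) and nested on the white board, the bottom one centred in the blue ring within 18 mm; the key stands in them, its foot under the bottom tray's plate, upright within 7 degrees; all at rest and released (z of key_foot in the frame of tray_bottom below 0.0185 m and horizontal distance between key_foot and tray_bottom below 0.006 m and z of key_foot in the frame of tray_top below -0.024 m and horizontal distance between key_foot and tray_top below 0.008 m and z of tray_top in the frame of tray_bottom between 0.041 and 0.049 m and horizontal distance between tray_top and tray_bottom below 0.007 m and horizontal distance between tray_bottom and board below 0.018 m and z of tray_bottom in the frame of board below 0.015 m and angle between each of tray_bottom, tray_top's own z axis and vertical below 0.06 rad and angle between key's own z axis and vertical below 0.12 rad and linear speed of each of key, tray_top, tray_bottom below 0.02 m/s); the robot touches nothing.
It fails at once if the stack is pressed on the sprung platform with more than 18 N (the platform is driven hard on its stop) (contact force between platform and tray_bottom above 18 N).
It fails at once if the stack is set on the board with more than 45 N (contact force between board and tray_bottom above 45 N).
It fails at once if a tray tips by more than 20 degrees (angle between any of tray_bottom, tray_top's own z axis and vertical above 0.35 rad).
It fails at once if a bystander is moved by more than 40 mm (distance of any of beaker, amber_bottle, white_bottle, mortar, thermometer, cylinder from where it was at the start of the episode above 0.04 m).
It also fails if it takes over 72 s, if anything falls off the work surface, if the arm or the gripper's body presses on something with over 40 N, if the wrist force passes 120 N, or if a joint passes its speed limit or range.

### The arm

A 6-joint arm with a two-finger parallel gripper is mounted at the origin on the work surface. World frame = base frame: x ahead of the robot, y to its left, z up, the work surface at z = 0. Lengths are in m, angles in rad, forces in N, time in s.
With the tool pointing down it reaches from about 0.325 to 0.9 m from the base axis. Payload 6.1 kg.
Tool frame: the origin (TCP) lies at the very end of the fingers, on their centre line; the grasp point (between the pads) lies 19 mm behind it (ctrl.tcp_to_grasp is the distance from the TCP to the grasp point, in m); x points along the fingers, z is the direction in which the jaws open and shut, and the axes are right-handed (so a half turn about x gives the same grasp; the last joint's range is limited). The gripper opens to 87 mm and grips with 3 to 60 N. Pads are 19 mm wide; open, the fingers measure 117 mm over their backs; the gripper's body (75 mm by 190 mm) begins 51 mm behind the grasp point.
Start: joints at [1.061, 0.22, 1.526, -0, 1.395, -0.126], TCP at [0.234, 0.58, 0.223] pointing down, gripper open.
Joint ranges: [-2.98, 2.98], [-0.91, 2.08], [0.09, 2.57], [-1.24, 4.39], [0.2, 2.65], [-2.68, 2.68]. Speed limits (rad/s): [2.57, 2.57, 3.01, 3.14, 3.14, 3.14].

### API

Orientations are given as [roll, pitch, yaw] about the fixed x, y, z axes, in that order (R = Rz(yaw) Ry(pitch) Rx(roll)).
In Python, from cell import sensors, grab_frame, camera_params, ctrl gives the robot as it stands. The module is installed in compiled form; this text tells all that it offers.
- The arm moves only by the tool send_rows, never from a script. Its argument "rows" is a list of rows, each a list of 3 entries, a list of its own where there are three numbers: the closure in counts, from 0 (fully open) to 255 (shut), then the shift along the world's x, y, z in mm, then the turn, a rotation vector about the world's x, y, z in rad. In form: [[jaw, [x, y, z], [ax, ay, az]], ...]. A call has 1 to 8 rows; each row shifts and turns the commanded pose from where the row before left it; what a row does not reach is not made up. A row lasts 1/10 s, in which the tool goes at most 50 mm and 8.59 degrees, less where a joint would pass 70% of its speed; a pose out of reach is approached as far as the arm can. A call with a gripper value outside its range is refused whole. The fingers move at their own pace and stop on an object; the grip force is fixed at half the most. Time passes only in rows, so rows that do not move let the fingers close. It gives the time, the measured TCP pose, the force and the opening at its end, in the units of the state.
- sensors.observe(): the state, without advancing time (a new reading comes with each control period).
- grab_frame(name): name is "scene" or "top"; returns (picture, depth): 480x640x3 uint8, red, green, blue; 480x640 float32, m along the optical axis (not along the pixel's ray), 0 where there is no reading.
- camera_params(name): a dict with "K" (3x3 intrinsics, pixels), "dist" ([k1, k2, p1, p2, k3] as OpenCV has them; the pictures are not rectified), "rvec" (rotation vector, rad) and "tvec" (3), from world to camera coordinates, as OpenCV has them. Camera axes: x right, y down, z forward; pixel columns grow to the right and rows downward; lengths in m; the calibration is good to about 2 mm. A picture is of the moment at which its call begins. camera_params takes no time and is no camera call.
- ctrl.close_job(): hands the job in, once; it reports no verdict.
The state is a dict: "time": time; "qpos": joint angles; "dq": joint speeds; "joint_torque": joint torques, N m; "ee_pos": TCP position; "tcp_rot": TCP orientation; "force": force on the tool from outside, world axes, zero at the start; "wrist_torque": the same for the moment, N m; "grip_width": opening from 0.0 (shut) to 1.0 (fully open).
Only numpy, scipy, OpenCV 4.12 (cv2) and the standard library are available. Lean on these libraries where they do the work, as an engineer would, in place of code of your own. Each camera call takes 0.05 s, during which the arm holds its last target.

## Working session

There is one attempt and no reset: what is moved stays moved. The work goes in short steps, Python scripts to look and compute and a tool call to move; the robot and the scene stay as the last step left them, time stands still between calls to the robot, and variables do not carry over. Pictures are saved under pics/ and viewed, and the job is handed in when it is done.

Besides the shell and the picture viewer there is one more tool, called after "Request:" as name(argument=value, ...) on one line, values as JSON. send_rows: Moves the arm, as the interface text tells. Its arguments: {"type":"object","properties":{"rows":{"type":"array","items":{"type":"array"}}},"required":["rows"]}

```bash
mkdir -p pics; cat > h.py <<'E'
import numpy as np, cv2
from cell import sensors, grab_frame, camera_params, ctrl
def cam(n):
    p=camera_params(n); K=np.array(p["K"],float); d=np.array(p["dist"],float); R=cv2.Rodrigues(np.array(p["rvec"],float))[0]; t=np.array(p["tvec"],float).reshape(3)
    return K,d,R,t
def ray(n,uv):
    K,d,R,t=cam(n); u=cv2.undistortPoints(np.array(uv,float).reshape(-1,1,2),K,d).reshape(-1,2)
    D=np.c_[u,np.ones(len(u))]@R; return -R.T@t, D
def onplane(n,uv,z):
    c,D=ray(n,uv); return c+D*((z-c[2])/D[:,2])[:,None]
def proj(n,P):
    K,d,R,t=cam(n); return cv2.projectPoints(np.array(P,float).reshape(-1,1,3),cv2.Rodrigues(R)[0],t,K,d)[0].reshape(-1,2)
def cross(uv1,uv2,a="scene",b="top"):
    c1,d1=ray(a,uv1);c2,d2=ray(b,uv2); d1=d1[0]/np.linalg.norm(d1[0]); d2=d2[0]/np.linalg.norm(d2[0])
    s=np.linalg.lstsq(np.c_[d1,-d2],c2-c1,rcond=None)[0]
    p=c1+s[0]*d1;q=c2+s[1]*d2; return (p+q)/2,np.linalg.norm(p-q)
def cloud(n,depth):
    K,d,R,t=cam(n); v,u=np.mgrid[0:480,0:640]; uv=np.c_[u.ravel(),v.ravel()].astype(float)
    x=cv2.undistortPoints(uv.reshape(-1,1,2),K,d).reshape(-1,2); P=np.c_[x,np.ones(len(x))]*depth.reshape(-1,1)
    return ((P-t)@R).reshape(480,640,3)
def save(im,name): cv2.imwrite("pics/"+name,im[:,:,::-1])
E
python3 - <<'E'
from h import *
for n in("scene","top"):
    im,d=grab_frame(n); save(im,n+"0.png"); np.savez("pics/"+n+"0.npz",im=im,d=d)
    K,dd,R,t=cam(n); print(n,K.round(1).tolist(),dd,(-R.T@t).round(3),R[2].round(2),(d>0).mean())
print(sensors.observe())
E
```

```text
scene [[577.7, 0.0, 324.4], [0.0, 577.7, 244.4], [0.0, 0.0, 1.0]] [-0.0898068  0.         0.         0.         0.       ] [ 1.121 -0.436  0.859] [-0.54  0.43 -0.73] 0.9958528645833333
top [[534.9, 0.0, 314.7], [0.0, 534.9, 236.1], [0.0, 0.0, 1.0]] [-0.03782012  0.          0.          0.          0.        ] [ 0.47  -0.009  1.123] [ 0.1   0.01 -0.99] 0.9961067708333333
{'time': 0.1, 'qpos': array([ 1.06086896e+00,  2.21177350e-01,  1.52749654e+00, -6.85786660e-06,
        1.39467141e+00, -1.26089426e-01]), 'dq': array([ 7.45522704e-04, -2.24772620e-03, -2.94639627e-03, -5.05862397e-06,
        2.42024976e-03,  1.21528212e-03]), 'joint_torque': array([ 5.07445056e-04, -4.95946670e+01, -3.88518512e+01,  7.00278534e-02,
        5.15974173e-02, -3.43754073e-05]), 'ee_pos': array([0.23377925, 0.57903608, 0.22152808]), 'tcp_rot': array([ 3.01935433,  1.56904366, -2.07687138]), 'force': array([ 0.37383044, -1.11103714,  0.3849865 ]), 'wrist_torque': array([ 0.00612348, -0.04208951,  0.03698755]), 'grip_width': 0.9984274429615023}
```

View pics/scene0.png

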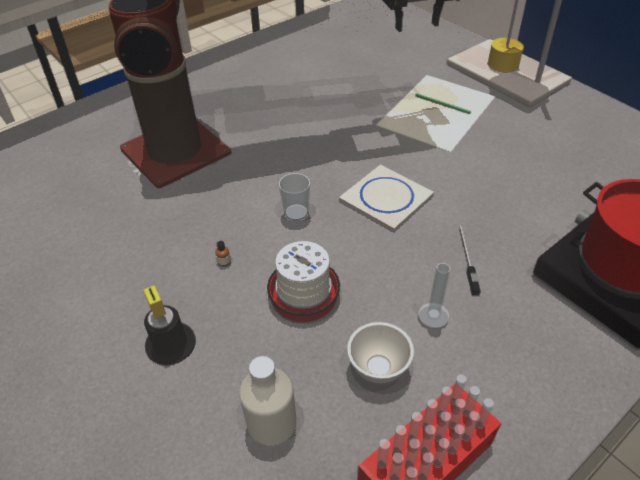

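View pics/top0.png

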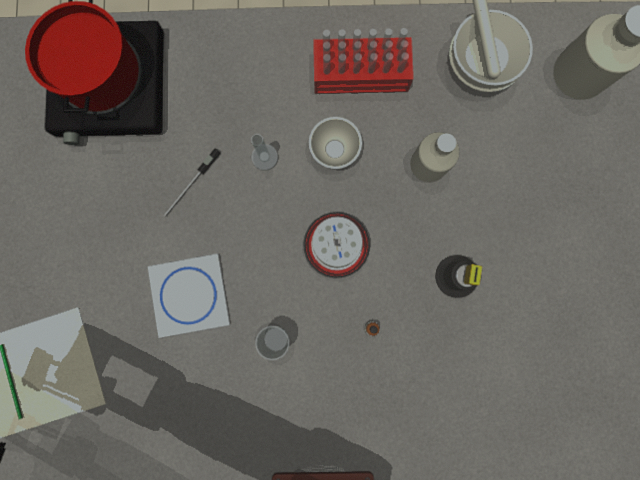

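The scene view has the key at about (155,302), the tray stack at (303,262) and the ring at (387,194). In the top view they are at (475,274), (338,242) and (188,295). Next I enlarge the details and measure.

```bash
python3 - <<'E'
from h import *
T=np.load("pics/top0.npz");S=np.load("pics/scene0.npz")
def crop(im,x,y,w,s): 
    return cv2.resize(im[y-w:y+w,x-w:x+w],(s,s),interpolation=cv2.INTER_CUBIC)
a=np.hstack([crop(T["im"],338,242,36,380),crop(S["im"],303,262,36,380)])
save(a,"crop_tray.png")
a=np.hstack([crop(T["im"],472,274,24,380),crop(S["im"],158,305,24,380)])
save(a,"crop_key.png")
def masks(im):
    h=cv2.cvtColor(im,cv2.COLOR_RGB2HSV)
    y=cv2.inRange(h,(22,140,90),(35,255,255)); b=cv2.inRange(h,(100,90,50),(130,255,255))
    return y,b
for n,D in(("top",T),("scene",S)):
    for nm,m in zip("yb",masks(D["im"])):
        k,l,st,c=cv2.connectedComponentsWithStats(m)
        for i in range(1,k):
            if st[i,4]>=4: print(n,nm,st[i],c[i].round(1))
PT=cloud("top",T["d"])
for nm,(u,v) in dict(key=(475,270),tray=(325,255),board=(188,295),table=(400,400)).items(): print(nm,PT[v,u].round(4))
E
```

```text
top y [469 264  13  21 184] [474.6 274.6]
top b [333 225   3   6  12] [334.  227.8]
top b [339 252   3   6  12] [339.8 254.3]
top b [160 267  57  58 396] [188.  295.6]
scene y [492  38  31  33 691] [507.4  53.4]
scene y [144 286  20  31 296] [154.5 301.5]
scene b [ 520    0   35   60 1184] [536.4  22.7]
scene b [ 547    0   93  110 7571] [599.9  45.7]
scene b [ 80  70  47  27 552] [102.7  82.9]
scene b [360 178  54  35 177] [385.3 198. ]
scene b [390 178   4   1   4] [391.5 178. ]
scene b [289 252   5   3   8] [291.  253.1]
scene b [311 265   5   4  11] [313.1 266.5]
key [ 0.5024 -0.2882  0.1407]
tray [ 0.5381 -0.0141  0.1023]
board [0.4665 0.2715 0.0122]
table [ 0.2434 -0.1627 -0.0027]
```

View pics/crop_tray.png

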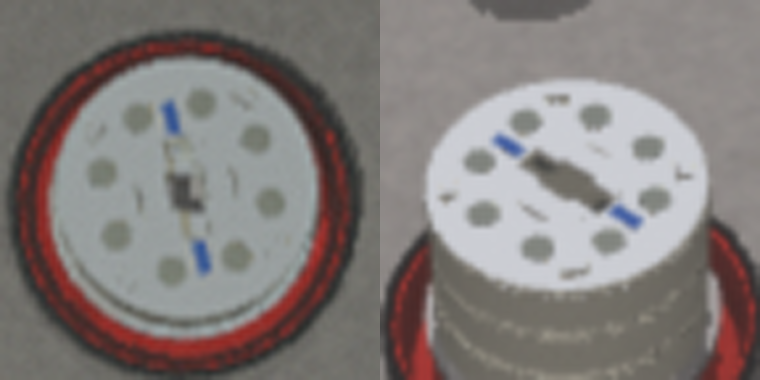

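View pics/crop_key.png

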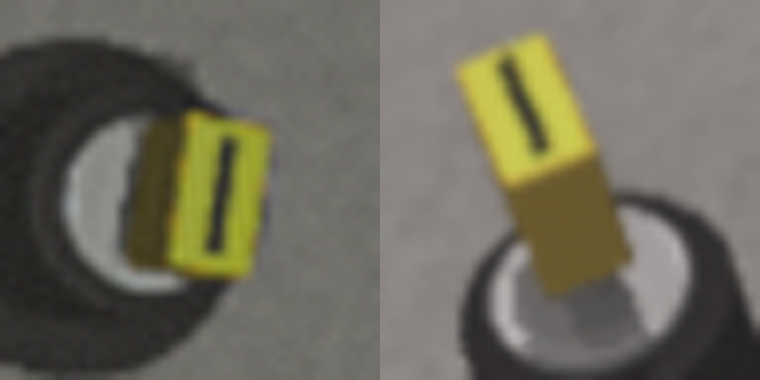

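```bash
python3 - <<'E'
from h import *
T=np.load("pics/top0.npz");S=np.load("pics/scene0.npz")
t=[(334.0,227.8),(339.8,254.3)];s=[(291.0,253.1),(313.1,266.5)]
# ticks: weighted centroid refine
def wc(im,x0,y0,w,h):
    p=im[y0-3:y0+h+3,x0-3:x0+w+3].astype(float); q=np.clip(p[:,:,2]-p[:,:,0]-15,0,None); yy,xx=np.mgrid[y0-3:y0+h+3,x0-3:x0+w+3]; return (xx*q).sum()/q.sum(),(yy*q).sum()/q.sum()
t=[wc(T["im"],333,225,3,6),wc(T["im"],339,252,3,6)];s=[wc(S["im"],289,252,5,3),wc(S["im"],311,265,5,4)]
print(t,s)
P=[cross(s[i],t[i]) for i in (0,1)]; print("ticks 2view",P)
for n,q in(("top",t),("scene",s)):
    p=onplane(n,q,.101); d=p[0]-p[1]; print(n,p.round(4),p.mean(0).round(4),"ang",np.degrees(np.arctan2(d[1],d[0])),np.linalg.norm(d))
# key line: dark in yellow top
def line(D,n,x,y,w,h,z):
    g=D["im"][y:y+h,x:x+w].astype(float); big=cv2.resize(g,None,fx=8,fy=8,interpolation=cv2.INTER_CUBIC)
    hs=cv2.cvtColor(np.clip(big,0,255).astype(np.uint8),cv2.COLOR_RGB2HSV)
    yel=cv2.inRange(hs,(22,120,150),(35,255,255)); k,l,st,c=cv2.connectedComponentsWithStats(yel); i=1+np.argmax(st[1:,4])
    m=(l==i).astype(np.uint8); cn=max(cv2.findContours(m,cv2.RETR_EXTERNAL,cv2.CHAIN_APPROX_SIMPLE)[0],key=cv2.contourArea)
    full=cv2.drawContours(np.zeros_like(m),[cn],-1,1,-1)
    quad=cv2.minAreaRect(cn); bx=cv2.boxPoints(quad)
    hole=((full==1)&(l!=i)); hole=cv2.erode(hole.astype(np.uint8),np.ones((3,3)))
    k,l2,st2,c2=cv2.connectedComponentsWithStats(hole); j=1+np.argmax(st2[1:,4]); yy,xx=np.nonzero(l2==j)
    f=lambda a:(np.array(a)+.5)/8-.5+[x,y]
    cen=f([xx.mean(),yy.mean()]); vx,vy,_,_=cv2.fitLine(np.c_[xx,yy].astype(np.float32),cv2.DIST_L2,0,.01,.01).ravel()
    M=cv2.moments(cn); qc=f([M["m10"]/M["m00"],M["m01"]/M["m00"]])
    a=onplane(n,[cen-8*np.array([vx,vy]),cen+8*np.array([vx,vy]),cen,qc],z); d=a[0]-a[1]
    print(n,cen,qc,st2[j],a[2:].round(4),"ang",np.degrees(np.arctan2(d[1],d[0]))); return cen,qc,f(bx)
a=line(T,"top",464,258,24,32,.14); b=line(S,"scene",138,280,32,42,.14)
print("line2v",cross(b[0],a[0])," face2v",cross(b[1],a[1]))
# board ring
for n,D,box in(("top",T,(150,255,80,80)),("scene",S,(350,170,75,55))):
    x,y,w,h=box; g=D["im"][y:y+h,x:x+w]; m=cv2.inRange(cv2.cvtColor(g,cv2.COLOR_RGB2HSV),(100,70,50),(130,255,255))
    cn=np.argwhere(m>0)[:,::-1]+[x,y]; pl=onplane(n,cn,.012); 
    A=np.c_[2*pl[:,:2],np.ones(len(pl))]; sol=np.linalg.lstsq(A,(pl[:,:2]**2).sum(1),rcond=None)[0]; r=np.sqrt(sol[2]+sol[0]**2+sol[1]**2); print(n,"ring",sol[:2],r); 
E
```

```text
[(np.float64(333.9533404029693), np.float64(227.8759278897137)), (np.float64(339.7881981032666), np.float64(254.25395152792413))] [(np.float64(290.86123853211006), np.float64(253.01032110091742)), (np.float64(313.15432742440044), np.float64(266.5495307612096))]
ticks 2view [(array([ 0.57603381, -0.04722538,  0.13831985]), np.float64(0.03673446780418214)), (array([ 0.55239053, -0.02894746,  0.06376677]), np.float64(0.03658050703098484))]
top [[ 0.5901 -0.0324  0.101 ]
 [ 0.539  -0.0425  0.101 ]] [ 0.5646 -0.0375  0.101 ] ang 11.106618557446636 0.051999092860663045
scene [[ 0.5384 -0.044   0.101 ]
 [ 0.5892 -0.0338  0.101 ]] [ 0.5638 -0.0389  0.101 ] ang -168.6836977669334 0.051807039173527004Traceback (most recent call last):
  File "<stdin>", line 27, in <module>
  File "<stdin>", line 21, in line
    return _wrapfunc(a, 'argmax', axis=axis, out=out, **kwds)
    return bound(*args, **kwds)
ValueError: attempt to get argmax of an empty sequence
```

```bash
python3 - <<'E'
from h import *
T=np.load("pics/top0.npz");S=np.load("pics/scene0.npz")
for a,b in(((313.15,266.55),(333.95,227.88)),((290.86,253.01),(339.79,254.25))): print("tick",cross(a,b))
def face(D,n,x,y,w,h,vmin,z=.14):
    g=D["im"][y:y+h,x:x+w]; big=cv2.resize(g,None,fx=8,fy=8,interpolation=cv2.INTER_CUBIC)
    hs=cv2.cvtColor(big,cv2.COLOR_RGB2HSV)
    yel=cv2.inRange(hs,(20,90,vmin),(38,255,255)); yel=cv2.morphologyEx(yel,cv2.MORPH_CLOSE,np.ones((25,25)))
    cn=max(cv2.findContours(yel,cv2.RETR_EXTERNAL,cv2.CHAIN_APPROX_NONE)[0],key=cv2.contourArea)
    f=lambda a:(np.array(a)+.5)/8-.5+[x,y]
    M=cv2.moments(cn); qc=f([M["m10"]/M["m00"],M["m01"]/M["m00"]])
    full=cv2.drawContours(np.zeros_like(yel),[cn],-1,1,-1); full=cv2.erode(full,np.ones((17,17)))
    dk=(full>0)&(big[:,:,0]<100); yy,xx=np.nonzero(dk); uv=f(np.c_[xx,yy]); 
    pl=onplane(n,uv,z)[:,:2]; c=pl.mean(0); u,s,vt=np.linalg.svd(pl-c); d=vt[0]
    fc=onplane(n,f(cn.reshape(-1,2)),z)[:,:2]; r=cv2.minAreaRect((fc*1000).astype(np.float32))
    out=big.copy(); cv2.drawContours(out,[cn],-1,(255,0,0),1); out[dk]=(0,0,255); save(out,"face_%s.png"%n)
    print(n,"line c",c.round(4),"ang",np.degrees(np.arctan2(d[1],d[0])),"face",qc,"rect mm",r); return uv.mean(0),qc
a=face(T,"top",464,258,24,32,150); b=face(S,"scene",138,280,32,42,150)
print("line2v",cross(b[0],a[0])," face2v",cross(b[1],a[1]))
for n,D,box in(("top",T,(150,255,80,80)),("scene",S,(350,170,75,55))):
    x,y,w,h=box; g=D["im"][y:y+h,x:x+w]; m=cv2.inRange(cv2.cvtColor(g,cv2.COLOR_RGB2HSV),(100,70,50),(130,255,255))
    cn=np.argwhere(m>0)[:,::-1]+[x,y]; pl=onplane(n,cn,.012); 
    A=np.c_[2*pl[:,:2],np.ones(len(pl))]; sol=np.linalg.lstsq(A,(pl[:,:2]**2).sum(1),rcond=None)[0]; r=np.sqrt(sol[2]+sol[0]**2+sol[1]**2); print(n,"ring",sol[:2],r,cn.mean(0))
# heights of others for transit
P=cloud("top",T["d"])
for nm,(u,v) in dict(beaker=(272,343),mortar=(335,125),cyl=(257,140),wb=(446,144)).items(): print(nm,P[v,u].round(3))
E
```

```text
tick (array([ 0.58959409, -0.03312084,  0.10099861]), np.float64(0.0016538214695814108))
tick (array([ 0.53861418, -0.04316216,  0.10074647]), np.float64(0.0016508564202037978))
top line c [ 0.4945 -0.2889] ang 169.20216062141512 face [475.227488   274.32193996] rect mm ((494.6333923339844, -288.51092529296875), (17.612356185913086, 33.98839569091797), 79.3396987915039)
scene line c [ 0.4943 -0.2895] ang -10.51614705413573 face [151.82748017 294.46240584] rect mm ((494.9683532714844, -289.8270263671875), (20.29593276977539, 36.566646575927734), 79.18165588378906)
line2v (array([ 0.49436591, -0.28923885,  0.13981479]), np.float64(0.0006392570808368345))  face2v (array([ 0.49437923, -0.28925608,  0.13851012]), np.float64(0.000839343258445648))
top ring [0.46631779 0.27209805] 0.05687257632972608 [187.49785408 295.55364807]
scene ring [0.4655641  0.26994669] 0.05688647589742671 [386.28744939 195.74898785]
beaker [0.365 0.098 0.006]
mortar [ 0.813 -0.041  0.039]
cyl [0.765 0.114 0.107]
wb [ 0.731 -0.238  0.171]
```

```bash
cat >> h.py <<'E'
from scipy.spatial.transform import Rotation as Ro
def tool():
    o=sensors.observe(); R=Ro.from_euler("xyz",o["tcp_rot"]).as_matrix(); return o,R
def st():
    o,R=tool(); x=R[:,0]; z=R[:,2]
    # rotation vector to make tool straight down keeping jaw dir
    t=np.cross(x,[0,0,-1]); 
    print("t",round(o["time"],2),"pos",o["ee_pos"].round(4),"tiltfix",t.round(4),"jaw",round(np.degrees(np.arctan2(z[1],z[0])),2),"F",o["force"].round(2),"M",o["wrist_torque"].round(3),"w",round(o["grip_width"],3),"q",o["qpos"].round(3))
E
python3 -c "
from h import *
st()"
```

```text
t 0.1 pos [0.2338 0.579  0.2215] tiltfix [ 0.0015 -0.0008  0.    ] jaw 68.01 F [ 0.37 -1.11  0.38] M [ 0.006 -0.042  0.037] w 0.998 q [ 1.061  0.221  1.527 -0.     1.395 -0.126]
```

Request:
send_rows(rows=[[0,[13,-43.4,0],[0,0,-0.147]],[0,[13,-43.4,0],[0,0,-0.147]],[0,[13,-43.4,0],[0,0,-0.147]],[0,[13,-43.4,0],[0,0,-0.147]],[0,[13,-43.4,0],[0,0,-0.147]],[0,[13,-43.4,0],[0,0,-0.147]],[0,[13,-43.4,0],[0,0,-0.147]],[0,[13,-43.4,0],[0,0,-0.147]]])

```text
time: 0.9
ee_pos: [0.3379, 0.2306, 0.2223]
tcp_rot: [-1.647, 1.571, -1.642]
force: [0.4, 0.1, 0.2]
grip_width: 0.999
```

Request:
send_rows(rows=[[0,[13,-43.4,0],[0,0,-0.147]],[0,[13,-43.4,0],[0,0,-0.147]],[0,[13,-43.4,0],[0,0,-0.147]],[0,[13,-43.4,0],[0,0,-0.147]],[0,[13,-43.4,0],[0,0,-0.147]],[0,[13,-43.4,0],[0,0,-0.147]],[0,[13,-43.4,0],[0,0,-0.147]],[0,[13,-43.4,0],[0,0,-0.147]]])

```text
time: 1.7
ee_pos: [0.442, -0.1168, 0.2223]
tcp_rot: [2.899, 1.571, 1.728]
force: [0.5, 0.4, -0.0]
grip_width: 1.0
```

Request:
send_rows(rows=[[0,[13,-43.4,0],[0,0,-0.147]],[0,[13,-43.4,0],[0,0,-0.147]],[0,[13,-43.4,0],[0,0,-0.147]],[0,[13,-43.4,0],[0,0,-0.147]],[0,[0,0,0],[0,0,0]],[0,[0,0,0],[0,0,0]]])

```text
time: 2.3
ee_pos: [0.4934, -0.2888, 0.2213]
tcp_rot: [-2.174, 1.568, 2.356]
force: [-0.2, 0.2, -0.3]
grip_width: 1.002
```

```bash
python3 -c "
from h import *
st()"
```

```text
t 2.3 pos [ 0.4934 -0.2888  0.2213] tiltfix [-0.0018 -0.0018 -0.    ] jaw -100.47 F [-0.22  0.16 -0.31] M [0.012 0.201 0.048] w 1.002 q [-0.668  0.097  1.668  0.     1.38   1.086]
```

Request:
send_rows(rows=[[0,[0.5,-0.8,-30],[0,0,-0.004]],[0,[0,0,-30],[0,0,0]],[0,[0,0,-30],[0,0,0]],[0,[0,0,-20],[0,0,0]],[0,[0,0,-10],[0,0,0]],[0,[0,0,0],[0,0,0]]])

```text
time: 2.9
ee_pos: [0.4936, -0.2874, 0.1013]
tcp_rot: [-2.106, 1.568, 2.422]
force: [0.9, 0.1, 0.1]
grip_width: 1.007
```

Request:
send_rows(rows=[[255,[0,0,0],[0,0,0]],[255,[0,0,0],[0,0,0]],[255,[0,0,0],[0,0,0]],[255,[0,0,0],[0,0,0]],[255,[0,0,0],[0,0,0]],[255,[0,0,0],[0,0,0]],[255,[0,0,0],[0,0,0]]])

```text
time: 3.6
ee_pos: [0.4945, -0.2893, 0.1025]
tcp_rot: [-2.085, 1.571, 2.442]
force: [-0.3, 0.3, -0.2]
grip_width: 0.449
```

```bash
python3 -c "
from h import *
st()
for n in('scene','top'):
    im,d=grab_frame(n); save(im,n+'1.png'); np.savez('pics/'+n+'1.npz',im=im,d=d)
"
```

```text
t 3.6 pos [ 0.4945 -0.2893  0.1025] tiltfix [-0. -0. -0.] jaw -100.67 F [-0.27  0.34 -0.2 ] M [-0.021  0.157  0.042] w 0.449 q [-0.667  0.213  1.771  0.     1.157  1.09 ]
```

View pics/scene1.png

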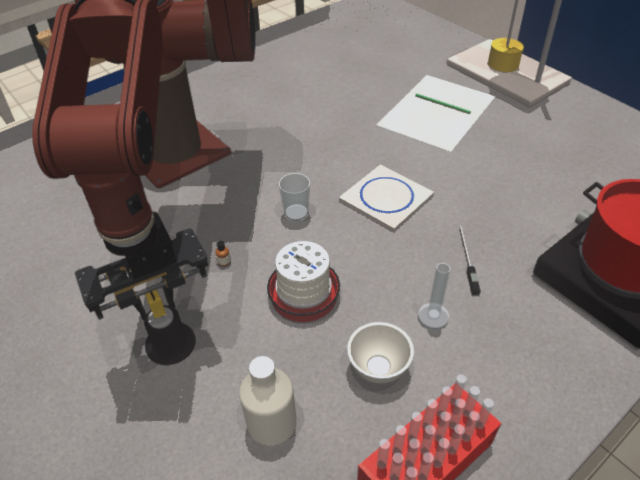

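The scene view shows the fingers on either side of the handle at (155,303), still closing at 39 mm open. I keep closing.

Request:
send_rows(rows=[[255,[0,0,0],[0,0,0]],[255,[0,0,0],[0,0,0]],[255,[0,0,0],[0,0,0]],[255,[0,0,0],[0,0,0]],[255,[0,0,0],[0,0,0]],[255,[0,0,0],[0,0,0]]])

```text
time: 4.3
ee_pos: [0.4945, -0.2892, 0.1025]
tcp_rot: [-2.128, 1.571, 2.398]
force: [0.7, 0.8, -0.3]
grip_width: 0.225
```

Request:
send_rows(rows=[[255,[0,0,10],[0,0,0]],[255,[0,0,20],[0,0,0]],[255,[0,0,25],[0,0,0]],[255,[0,0,25],[0,0,0]],[255,[0,0,20],[0,0,0]],[255,[0,0,0],[0,0,0]]])

```text
time: 4.9
ee_pos: [0.4964, -0.2907, 0.207]
tcp_rot: [1.092, 1.564, -0.665]
force: [0.4, -0.2, -0.8]
grip_width: 0.229
```

Request:
send_rows(rows=[[255,[4,13,8],[0,0,0.02]],[255,[10,36,8],[0,0,0.06]],[255,[12,43,5],[0,0,0.06]],[255,[12,43,0],[0,0,0.06]],[255,[12,43,0],[0,0,0.06]],[255,[10,37,0],[0,0,0.06]],[255,[6.8,25,0],[0,0,0.06]],[255,[3,11,0],[0,0,0.002]]])

```text
time: 5.7
ee_pos: [0.5637, -0.0347, 0.2222]
tcp_rot: [-2.272, 1.568, 2.641]
force: [0.1, -1.2, -1.3]
grip_width: 0.224
```

Request:
send_rows(rows=[[255,[0,0,0],[0,0,0]],[255,[0,0,0],[0,0,0]],[255,[0,0,0],[0,0,0]]])

```text
time: 6.0
ee_pos: [0.5639, -0.0395, 0.2232]
tcp_rot: [-1.358, 1.57, -2.735]
force: [0.8, 0.4, -1.4]
grip_width: 0.229
```

```bash
python3 -c "
from h import *
st()
for n in('scene','top'):
    im,d=grab_frame(n); save(im,n+'2.png'); np.savez('pics/'+n+'2.npz',im=im,d=d)
im=np.load('pics/scene2.npz')['im'][170:310,240:380]; save(cv2.resize(im,(700,600) if 0 else (600,600),interpolation=cv2.INTER_CUBIC),'c2.png')
"
```

```text
t 6.0 pos [ 0.5639 -0.0395  0.2232] tiltfix [ 0.0003 -0.0007  0.    ] jaw -78.89 F [ 0.78  0.39 -1.39] M [-0.082  0.098  0.002] w 0.229 q [-0.209  0.079  1.683 -0.     1.38   1.168]
```

View pics/c2.png

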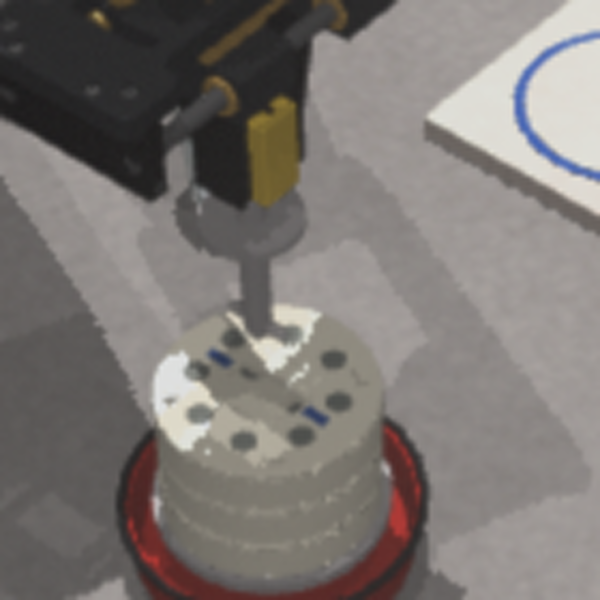

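View pics/top2.png

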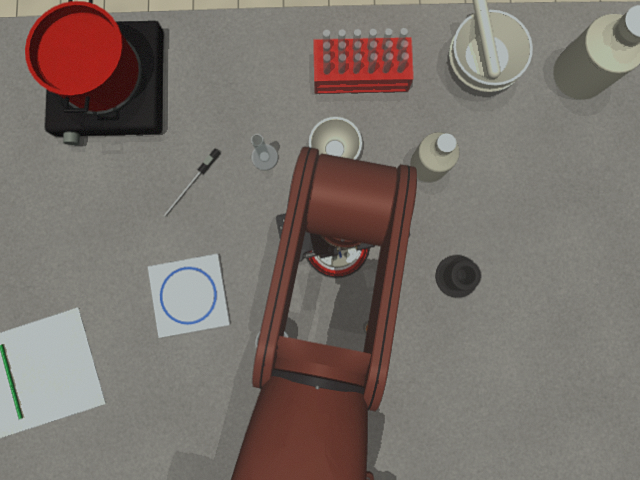

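The close-up shows the key hanging over the stack, its shaft at about (300,235) in the scene image and the slot at (303,261). I check the shaft's projected axis against the slot axis.

```bash
python3 - <<'E'
from h import *
S=np.load("pics/scene2.npz")["im"]
g=cv2.cvtColor(S,cv2.COLOR_RGB2GRAY)
for r in (231,233,235,237,239): print(r,g[r,290:312].tolist())
for z in (.19,.18,.17,.165,.16,.15): print(z,proj("scene",[.5642,-.0382,z]).round(2))
E
```

```text
231 [137, 137, 135, 131, 126, 113, 90, 88, 90, 90, 89, 88, 93, 129, 136, 137, 138, 139, 151, 155, 157, 158]
233 [135, 135, 137, 137, 135, 129, 91, 87, 89, 90, 90, 88, 96, 140, 152, 156, 157, 157, 157, 157, 158, 158]
235 [134, 136, 139, 141, 140, 132, 93, 88, 89, 90, 90, 88, 94, 133, 153, 156, 156, 160, 159, 157, 156, 157]
237 [136, 137, 140, 151, 154, 148, 104, 88, 89, 90, 89, 88, 94, 130, 150, 153, 156, 158, 156, 153, 154, 158]
239 [140, 137, 134, 134, 145, 144, 113, 89, 88, 91, 90, 89, 92, 121, 152, 154, 154, 154, 157, 158, 159, 158]
0.19 [[300.13 223.63]]
0.18 [[300.39 227.92]]
0.17 [[300.65 232.14]]
0.165 [[300.78 234.23]]
0.16 [[300.91 236.31]]
0.15 [[301.16 240.41]]
```

Request:
send_rows(rows=[[255,[0,0,0],[0,0,0]],[255,[0,0,0],[0,0,0]],[255,[0,0,0],[0,0,0]]])

```text
time: 6.4
ee_pos: [0.5643, -0.0386, 0.2236]
tcp_rot: [1.616, 1.571, 0.24]
force: [-0.4, 0.7, -1.1]
grip_width: 0.226
```

```bash
python3 - <<'E'
from h import *
st()
S,d=grab_frame("scene"); st()
g=cv2.cvtColor(S,cv2.COLOR_RGB2GRAY).astype(float)
for r in range(228,244,2):
    p=g[r,288:312]; 
    dk=p.min()+3; 
    def edge(idx): 
        a,b=idx; return a+(115-p[a])/(p[b]-p[a])*(b-a)
    i=12
    while p[i]<115:i+=1
    R=edge((i-1,i)); i=11
    while p[i]<115:i-=1
    L=edge((i+1,i)); 
    print(r,round(288+(L+R)/2,2),round(R-L,2))
for z in (.18,.17,.16,.15): print(z,proj("scene",[.5638,-.0389,z]).round(2),proj("scene",[.5643,-.0378,z]).round(2))
E
```

```text
t 6.4 pos [ 0.5643 -0.0386  0.2236] tiltfix [-0.      0.0001  0.    ] jaw -78.82 F [-0.42  0.68 -1.1 ] M [-0.054  0.183  0.011] w 0.226 q [-0.208  0.078  1.683  0.     1.38   1.168]
t 6.45 pos [ 0.5643 -0.0385  0.2236] tiltfix [-0.  0.  0.] jaw -78.81 F [ 0.44  0.15 -1.73] M [-0.065  0.172 -0.046] w 0.227 q [-0.208  0.078  1.683  0.     1.38   1.168]
228 297.25 19.35
230 298.88 9.19
232 299.38 7.42
234 299.42 7.48
236 299.78 6.83
238 299.88 6.86
240 298.43 9.6
242 298.94 8.28
0.18 [[299.91 227.98]] [[300.62 227.84]]
0.17 [[300.17 232.21]] [[300.87 232.07]]
0.16 [[300.43 236.37]] [[301.13 236.23]]
0.15 [[300.69 240.47]] [[301.38 240.33]]
```

Request:
send_rows(rows=[[255,[0.4,0.5,-8],[0,0,0]],[255,[0,0,-12],[0,0,0]],[255,[0,0,-6],[0,0,0]],[255,[0,0,-3],[0,0,0]],[255,[0,0,-3],[0,0,0]],[255,[0,0,-2],[0,0,0]],[255,[0,0,0],[0,0,0]]])

```text
time: 7.15
ee_pos: [0.5647, -0.0377, 0.1894]
tcp_rot: [-2.193, 1.571, 2.715]
force: [1.1, -0.1, -2.1]
grip_width: 0.228
```

Request:
send_rows(rows=[[255,[0,0,-2],[0,0,0]],[255,[0,0,-2],[0,0,0]],[255,[0,0,0],[0,0,0]]])

```text
time: 7.45
ee_pos: [0.5646, -0.0378, 0.1853]
tcp_rot: [-1.877, 1.57, 3.032]
force: [0.4, -0.0, -1.4]
grip_width: 0.226
```

```bash
python3 - <<'E'
from h import *
st()
im,d=grab_frame("scene"); save(cv2.resize(im[170:310,240:380],(600,600),interpolation=cv2.INTER_CUBIC),'c3.png'); st()
E
```

```text
t 7.45 pos [ 0.5646 -0.0378  0.1853] tiltfix [-0.     -0.0003 -0.    ] jaw -78.78 F [ 0.44 -0.05 -1.38] M [-0.064  0.178 -0.035] w 0.226 q [-0.206  0.109  1.723 -0.     1.309  1.169]
t 7.5 pos [ 0.5646 -0.0378  0.1854] tiltfix [-0.     -0.0002 -0.    ] jaw -78.78 F [-0.05 -0.69 -1.82] M [-0.047  0.135 -0.015] w 0.226 q [-0.206  0.109  1.723  0.     1.31   1.169]
```

View pics/c3.png

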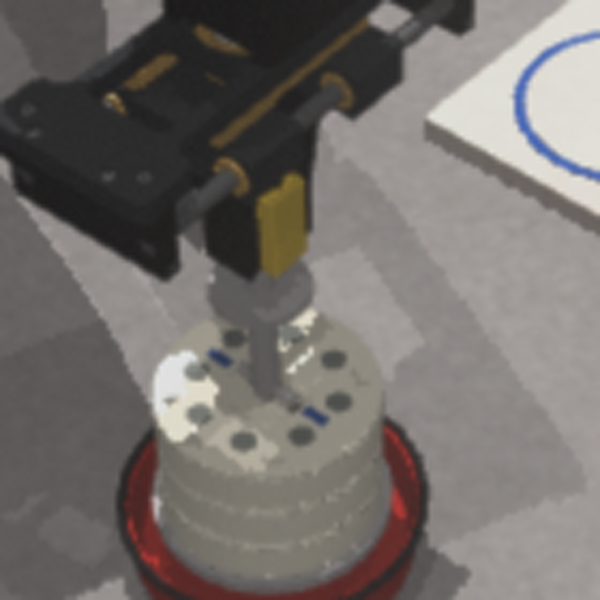

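The close-up shows the shaft going into the slot between the blue ticks, with the foot bar on the slot line. I keep going slowly.

Request:
send_rows(rows=[[255,[0,0,-1.5],[0,0,0]],[255,[0,0,-1.5],[0,0,0]],[255,[0,0,-1],[0,0,0]],[255,[0,0,0],[0,0,0]]])

```text
time: 7.9
ee_pos: [0.5646, -0.0378, 0.1813]
tcp_rot: [-1.891, 1.57, 3.017]
force: [-0.3, -0.2, -1.3]
grip_width: 0.23
```

Request:
send_rows(rows=[[255,[0,0,-2],[0,0,0]],[255,[0,0,-2],[0,0,0]],[255,[0,0,-2],[0,0,0]],[255,[0,0,0],[0,0,0]]])

```text
time: 8.3
ee_pos: [0.5644, -0.0377, 0.175]
tcp_rot: [-1.979, 1.57, 2.929]
force: [0.7, -1.0, -0.9]
grip_width: 0.228
```

Request:
send_rows(rows=[[255,[0,0,-2],[0,0,0]],[255,[0,0,-2],[0,0,0]],[255,[0,0,-2],[0,0,0]],[255,[0,0,0],[0,0,0]]])

```text
time: 8.7
ee_pos: [0.5645, -0.0377, 0.1691]
tcp_rot: [-1.977, 1.57, 2.931]
force: [0.5, -0.1, -1.3]
grip_width: 0.23
```

```bash
python3 - <<'E'
from h import *
st()
E
```

```text
t 8.7 pos [ 0.5645 -0.0377  0.1691] tiltfix [-0.0001 -0.0007 -0.    ] jaw -78.78 F [ 0.51 -0.09 -1.32] M [-0.047  0.182 -0.043] w 0.23 q [-0.206  0.124  1.738  0.     1.28   1.169]
```

Request:
send_rows(rows=[[255,[0,0,-2],[0,0,0.08]],[255,[0,0,-1.5],[0,0,0.08]],[255,[0,0,-1],[0,0,0.08]],[255,[0,0,-1],[0,0,0.06]],[255,[0,0,0],[0,0,0]]])

```text
time: 9.2
ee_pos: [0.5647, -0.0378, 0.1639]
tcp_rot: [-2.454, 1.571, 2.754]
force: [0.6, -0.2, -0.4]
grip_width: 0.235
```

Request:
send_rows(rows=[[255,[0,0,-1],[0,0,0]],[255,[0,0,0],[0,0,0]]])

```text
time: 9.4
ee_pos: [0.5648, -0.0378, 0.163]
tcp_rot: [0.872, 1.571, -0.204]
force: [0.3, -0.2, -0.4]
grip_width: 0.228
```

Request:
send_rows(rows=[[255,[0,0,-1],[0,0,0]],[255,[0,0,0],[0,0,0]]])

```text
time: 9.6
ee_pos: [0.5648, -0.0378, 0.1621]
tcp_rot: [0.846, 1.571, -0.229]
force: [0.9, -1.0, -0.3]
grip_width: 0.23
```

Request:
send_rows(rows=[[255,[0,0,-1],[0,0,0]],[255,[0,0,0],[0,0,0]]])

```text
time: 9.8
ee_pos: [0.5648, -0.0378, 0.1611]
tcp_rot: [1.001, 1.571, -0.075]
force: [-0.5, -0.7, 0.1]
grip_width: 0.227
```

Request:
send_rows(rows=[[255,[0,0,-1],[0,0,0]],[255,[0,0,0],[0,0,0]]])

```text
time: 10.0
ee_pos: [0.5648, -0.0378, 0.1601]
tcp_rot: [0.902, 1.571, -0.173]
force: [0.1, 0.5, 1.7]
grip_width: 0.226
```

```bash
python3 - <<'E'
from h import *
st()
E
```

```text
t 10.0 pos [ 0.5648 -0.0378  0.1601] tiltfix [0.     0.0003 0.    ] jaw -61.59 F [0.08 0.49 1.69] M [-0.04   0.18  -0.056] w 0.226 q [-0.206  0.133  1.746  0.     1.262  0.869]
```

Request:
send_rows(rows=[[255,[0,0,0],[0,0,0.06]],[255,[0,0,0],[0,0,0.06]]])

```text
time: 10.2
ee_pos: [0.5649, -0.0378, 0.1603]
tcp_rot: [0.775, 1.57, -0.177]
force: [0.4, 0.8, 1.4]
grip_width: 0.229
```

Request:
send_rows(rows=[[255,[0,0,0],[0,0,0.05]],[255,[0,0,0],[0,0,0.05]]])

```text
time: 10.4
ee_pos: [0.5649, -0.0378, 0.1603]
tcp_rot: [0.775, 1.57, -0.078]
force: [-1.7, 0.4, 1.9]
grip_width: 0.226
```

Request:
send_rows(rows=[[255,[0,0,0],[0,0,0.05]],[255,[0,0,0],[0,0,0.05]]])

```text
time: 10.6
ee_pos: [0.5649, -0.0377, 0.1603]
tcp_rot: [0.884, 1.57, 0.131]
force: [-0.4, 1.0, 0.8]
grip_width: 0.23
```

```bash
python3 - <<'E'
from h import *
st()
E
```

```text
t 10.6 pos [ 0.5649 -0.0377  0.1603] tiltfix [-0.0001  0.0005  0.    ] jaw -43.14 F [-0.39  1.03  0.85] M [-0.064  0.157  0.021] w 0.23 q [-0.206  0.133  1.746  0.     1.262  0.547]
```

Request:
send_rows(rows=[[255,[0,0,0],[0,0,0.05]],[255,[0,0,0],[0,0,0]]])

```text
time: 10.8
ee_pos: [0.5649, -0.0377, 0.1602]
tcp_rot: [0.827, 1.57, 0.123]
force: [-0.7, 0.5, 0.8]
grip_width: 0.223
```

Request:
send_rows(rows=[[255,[0,0,0],[0,0,0.05]],[255,[0,0,0],[0,0,0]]])

```text
time: 11.0
ee_pos: [0.565, -0.0378, 0.1602]
tcp_rot: [0.534, 1.57, -0.122]
force: [0.0, 0.6, 1.8]
grip_width: 0.227
```

Request:
send_rows(rows=[[255,[0,0,0],[0,0,0.05]],[255,[0,0,0],[0,0,0]]])

```text
time: 11.2
ee_pos: [0.565, -0.0379, 0.1602]
tcp_rot: [0.265, 1.57, -0.341]
force: [-0.1, 0.0, 1.7]
grip_width: 0.231
```

```bash
python3 - <<'E'
from h import *
st()
E
```

```text
t 11.2 pos [ 0.565  -0.0379  0.1602] tiltfix [0.0002 0.0006 0.    ] jaw -34.74 F [-0.05  0.01  1.74] M [-0.069  0.039  0.01 ] w 0.231 q [-0.206  0.133  1.746 -0.     1.262  0.4  ]
```

Request:
send_rows(rows=[[255,[0,0,0],[0,0,0.05]],[255,[0,0,0],[0,0,0.03]]])

```text
time: 11.4
ee_pos: [0.565, -0.0379, 0.1602]
tcp_rot: [0.119, 1.57, -0.407]
force: [0.3, 0.2, 0.4]
grip_width: 0.228
```

Request:
send_rows(rows=[[255,[0,0,0],[0,0,0.05]],[255,[0,0,0],[0,0,0.03]]])

```text
time: 11.6
ee_pos: [0.5649, -0.0379, 0.1602]
tcp_rot: [-0.058, 1.57, -0.503]
force: [1.4, -0.3, 1.8]
grip_width: 0.229
```

Request:
send_rows(rows=[[255,[0,0,0],[0,0,0.05]],[255,[0,0,0],[0,0,0.03]]])

```text
time: 11.8
ee_pos: [0.5647, -0.0378, 0.1601]
tcp_rot: [-0.929, 1.571, -1.293]
force: [-0.4, -0.3, 1.9]
grip_width: 0.226
```

```bash
python3 - <<'E'
from h import *
st()
im,d=grab_frame("scene"); save(cv2.resize(im[170:310,240:380],(600,600),interpolation=cv2.INTER_CUBIC),'c4.png'); st()
E
```

```text
t 11.8 pos [ 0.5647 -0.0378  0.1601] tiltfix [0.0001 0.     0.    ] jaw -20.87 F [-0.44 -0.27  1.95] M [-0.151  0.063 -0.001] w 0.226 q [-0.206  0.133  1.746 -0.     1.262  0.158]
t 11.85 pos [ 0.5647 -0.0378  0.16  ] tiltfix [-0.     -0.0002 -0.    ] jaw -20.8 F [ 0.35 -0.2   2.08] M [-0.078  0.06  -0.004] w 0.233 q [-0.206  0.133  1.746 -0.     1.262  0.157]
```

View pics/c4.png

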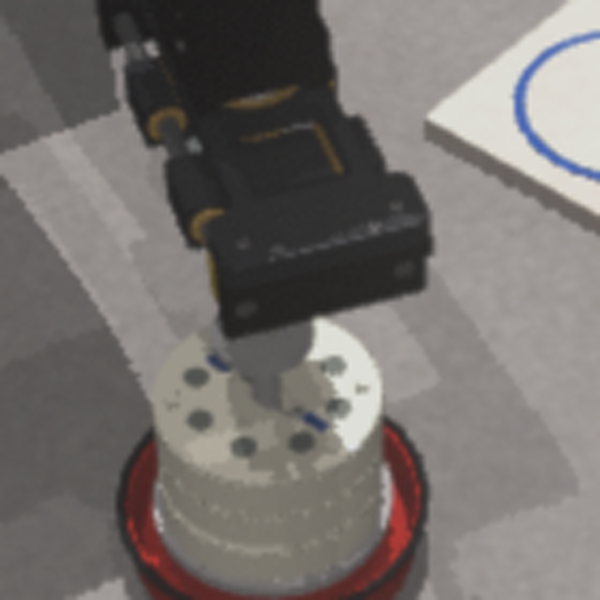

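The close-up shows the shaft at (265,400) in the crop, and the top tray's ticks have not turned. I continue turning.

Request:
send_rows(rows=[[255,[0,0,0],[0,0,0.05]],[255,[0,0,0],[0,0,0.03]]])

```text
time: 12.05
ee_pos: [0.5642, -0.0376, 0.1596]
tcp_rot: [-3.065, 1.569, 2.934]
force: [-0.2, -0.3, 1.1]
grip_width: 0.228
```

Request:
send_rows(rows=[[255,[0,0,0],[0,0,0.05]],[255,[0,0,0],[0,0,0.03]]])

```text
time: 12.25
ee_pos: [0.5642, -0.0376, 0.1594]
tcp_rot: [3.12, 1.569, 2.916]
force: [0.4, -0.1, -1.1]
grip_width: 0.228
```

Request:
send_rows(rows=[[255,[0,0,0],[0,0,0.05]],[255,[0,0,0],[0,0,0.03]]])

```text
time: 12.45
ee_pos: [0.5645, -0.0377, 0.1596]
tcp_rot: [2.99, 1.57, 2.867]
force: [-0.1, 0.1, -0.8]
grip_width: 0.227
```

Request:
send_rows(rows=[[255,[0,0,0],[0,0,0.05]],[255,[0,0,0],[0,0,0.03]]])

```text
time: 12.65
ee_pos: [0.5646, -0.0377, 0.1598]
tcp_rot: [2.83, 1.57, 2.786]
force: [0.2, -0.3, -1.0]
grip_width: 0.229
```

```bash
python3 - <<'E'
from h import *
st()
E
```

```text
t 12.65 pos [ 0.5646 -0.0377  0.1598] tiltfix [-0.0002 -0.0004 -0.    ] jaw -2.5 F [ 0.24 -0.29 -1.  ] M [-0.178  0.083 -0.01 ] w 0.229 q [-0.206  0.133  1.747  0.     1.262 -0.162]
```

Force fell from about +1.9 to −1.0 N, just the key's own weight, at key angle of about 78°, so it has dropped into the middle slot. I descend gently.

Request:
send_rows(rows=[[255,[0,0,-1],[0,0,0]],[255,[0,0,-1],[0,0,0]],[255,[0,0,-1],[0,0,0]],[255,[0,0,0],[0,0,0]]])

```text
time: 13.05
ee_pos: [0.5646, -0.0377, 0.1568]
tcp_rot: [2.924, 1.57, 2.878]
force: [-1.0, -0.1, -1.5]
grip_width: 0.228
```

Request:
send_rows(rows=[[255,[0,0,-1],[0,0,0]],[255,[0,0,-1],[0,0,0]],[255,[0,0,0],[0,0,0]]])

```text
time: 13.35
ee_pos: [0.5646, -0.0378, 0.1548]
tcp_rot: [2.968, 1.571, 2.923]
force: [0.3, 1.3, -1.3]
grip_width: 0.225
```

Request:
send_rows(rows=[[255,[0,0,-2],[0,0,0]],[255,[0,0,-2],[0,0,0]],[255,[0,0,-2],[0,0,0]],[255,[0,0,-2],[0,0,0]],[255,[0,0,-1],[0,0,0]],[255,[0,0,0],[0,0,0]]])

```text
time: 13.95
ee_pos: [0.5646, -0.0378, 0.1458]
tcp_rot: [2.958, 1.57, 2.913]
force: [0.4, 1.7, -1.2]
grip_width: 0.225
```

```bash
python3 - <<'E'
from h import *
st()
E
```

```text
t 13.95 pos [ 0.5646 -0.0378  0.1458] tiltfix [-0.0001 -0.0003 -0.    ] jaw -2.58 F [ 0.42  1.7  -1.2 ] M [-0.068  0.025 -0.077] w 0.225 q [-0.206  0.148  1.758  0.     1.236 -0.161]
```

Request:
send_rows(rows=[[255,[0,0,0],[0,0,-0.1]],[255,[0,0,0],[0,0,-0.14]],[255,[0,0,0],[0,0,-0.14]],[255,[0,0,0],[0,0,-0.14]],[255,[0,0,0],[0,0,-0.14]],[255,[0,0,0],[0,0,-0.14]],[255,[0,0,0],[0,0,-0.12]],[255,[0,0,0],[0,0,0]]])

```text
time: 14.75
ee_pos: [0.5649, -0.0378, 0.1462]
tcp_rot: [0.782, 1.57, -0.184]
force: [-0.2, -0.1, -1.3]
grip_width: 0.225
```

Request:
send_rows(rows=[[255,[0,0,-2],[0,0,0]],[255,[0,0,-1],[0,0,0]],[255,[0,0,-1],[0,0,0]],[255,[0,0,0],[0,0,0]]])

```text
time: 15.15
ee_pos: [0.5645, -0.0378, 0.1417]
tcp_rot: [-2.377, 1.57, 2.942]
force: [0.4, -1.2, -1.5]
grip_width: 0.225
```

Request:
send_rows(rows=[[255,[0,0,-1],[0,0,0]],[255,[0,0,-1],[0,0,0]],[255,[0,0,0],[0,0,0]]])

```text
time: 15.45
ee_pos: [0.5648, -0.0378, 0.1401]
tcp_rot: [0.815, 1.571, -0.15]
force: [-0.3, -0.1, -0.7]
grip_width: 0.225
```

Request:
send_rows(rows=[[255,[0,0,-1],[0,0,0]],[255,[0,0,0],[0,0,0]],[255,[0,0,0],[0,0,0]]])

```text
time: 15.75
ee_pos: [0.5648, -0.0378, 0.1392]
tcp_rot: [0.777, 1.571, -0.188]
force: [0.1, 0.4, 1.3]
grip_width: 0.226
```

```bash
python3 - <<'E'
from h import *
st()
E
```

```text
t 15.75 pos [ 0.5648 -0.0378  0.1392] tiltfix [0.0001 0.0003 0.    ] jaw -55.29 F [0.06 0.38 1.31] M [-0.08   0.149 -0.032] w 0.226 q [-0.206  0.155  1.764  0.     1.223  0.759]
```

Request:
send_rows(rows=[[255,[0,0,-0.5],[0,0,-0.05]],[255,[0,0,0],[0,0,-0.03]]])

```text
time: 15.95
ee_pos: [0.5648, -0.0377, 0.1387]
tcp_rot: [1.338, 1.571, 0.291]
force: [0.2, -0.5, 1.0]
grip_width: 0.229
```

Request:
send_rows(rows=[[255,[0,0,0],[0,0,-0.05]],[255,[0,0,0],[0,0,-0.03]]])

```text
time: 16.15
ee_pos: [0.5648, -0.0377, 0.1386]
tcp_rot: [2.32, 1.571, 1.194]
force: [-0.4, 1.2, -0.1]
grip_width: 0.227
```

Request:
send_rows(rows=[[255,[0,0,0],[0,0,-0.05]],[255,[0,0,0],[0,0,0]]])

```text
time: 16.35
ee_pos: [0.5648, -0.0379, 0.1386]
tcp_rot: [0.272, 1.57, -0.904]
force: [0.1, -0.6, 0.8]
grip_width: 0.225
```

Request:
send_rows(rows=[[255,[0,0,0],[0,0,-0.05]],[255,[0,0,0],[0,0,0]]])

```text
time: 16.55
ee_pos: [0.5648, -0.038, 0.1385]
tcp_rot: [-0.056, 1.57, -1.281]
force: [0.4, -0.2, -1.4]
grip_width: 0.231
```

```bash
python3 - <<'E'
from h import *
st()
E
```

```text
t 16.55 pos [ 0.5648 -0.038   0.1385] tiltfix [0.0004 0.0001 0.    ] jaw -70.15 F [ 0.4  -0.2  -1.37] M [-0.242  0.055  0.008] w 0.231 q [-0.206  0.156  1.764 -0.     1.222  1.018]
```

Request:
send_rows(rows=[[255,[0,0,-1],[0,0,-0.05]],[255,[0,0,-1],[0,0,0]],[255,[0,0,-1],[0,0,0]],[255,[0,0,0],[0,0,0]]])

```text
time: 16.95
ee_pos: [0.5649, -0.038, 0.1357]
tcp_rot: [0.466, 1.57, -0.807]
force: [-0.4, -2.2, 1.1]
grip_width: 0.226
```

Request:
send_rows(rows=[[255,[0,0,-1],[0,0,0]],[255,[0,0,-1],[0,0,0]],[255,[0,0,0],[0,0,0]]])

```text
time: 17.25
ee_pos: [0.565, -0.038, 0.1337]
tcp_rot: [0.682, 1.57, -0.593]
force: [-1.0, -2.6, 2.3]
grip_width: 0.228
```

```bash
python3 - <<'E'
from h import *
st()
E
```

```text
t 17.25 pos [ 0.565  -0.038   0.1337] tiltfix [0.0004 0.0006 0.    ] jaw -73.04 F [-1.04 -2.59  2.29] M [-0.585  0.141  0.008] w 0.228 q [-0.206  0.161  1.768 -0.     1.212  1.069]
```

Request:
send_rows(rows=[[255,[0,-0.5,0.5],[0,0,0]],[255,[0,-0.5,0],[0,0,0]],[255,[0,0,0],[0,0,0]]])

```text
time: 17.55
ee_pos: [0.5649, -0.0384, 0.1341]
tcp_rot: [2.403, 1.57, 1.128]
force: [0.7, 0.2, 3.0]
grip_width: 0.227
```

```bash
python3 - <<'E'
from h import *
st()
E
```

```text
t 17.55 pos [ 0.5649 -0.0384  0.1341] tiltfix [-0.0007  0.0003  0.    ] jaw -73.05 F [0.73 0.19 3.01] M [ 0.01  -0.018 -0.046] w 0.227 q [-2.080e-01  1.610e-01  1.768e+00  1.000e-03  1.213e+00  1.067e+00]
```

Request:
send_rows(rows=[[255,[0,0,1.5],[0,0,0]],[255,[0,0,0],[0,0,0]]])

```text
time: 17.75
ee_pos: [0.5648, -0.0385, 0.1356]
tcp_rot: [2.624, 1.57, 1.349]
force: [1.1, 0.1, 1.3]
grip_width: 0.225
```

Request:
send_rows(rows=[[255,[0,0,0],[0,0,0.05]],[255,[0,0,0],[0,0,0]]])

```text
time: 17.95
ee_pos: [0.5646, -0.0386, 0.1354]
tcp_rot: [-2.759, 1.57, 2.3]
force: [0.1, 0.0, 2.0]
grip_width: 0.225
```

```bash
python3 - <<'E'
from h import *
st()
E
```

```text
t 17.95 pos [ 0.5646 -0.0386  0.1354] tiltfix [-0.0003 -0.0003 -0.    ] jaw -70.16 F [0.06 0.03 2.02] M [ 0.061  0.012 -0.107] w 0.225 q [-0.208  0.159  1.767  0.     1.216  1.017]
```

Request:
send_rows(rows=[[255,[0,0,0],[0,0,-0.05]],[255,[0,0,0],[0,0,-0.03]]])

```text
time: 18.15
ee_pos: [0.564, -0.0386, 0.1348]
tcp_rot: [-1.974, 1.569, 3.002]
force: [-0.6, -0.6, -1.2]
grip_width: 0.23
```

Request:
send_rows(rows=[[255,[0,0,0],[0,0,-0.05]],[255,[0,0,0],[0,0,0]]])

```text
time: 18.35
ee_pos: [0.564, -0.0387, 0.1347]
tcp_rot: [-1.937, 1.569, 2.99]
force: [-1.0, 0.7, -1.0]
grip_width: 0.226
```

Request:
send_rows(rows=[[255,[0,0,0],[0,0,-0.05]],[255,[0,0,0],[0,0,0]]])

```text
time: 18.55
ee_pos: [0.5643, -0.0387, 0.135]
tcp_rot: [-1.892, 1.57, 2.987]
force: [-0.2, 0.0, -2.0]
grip_width: 0.226
```

```bash
python3 - <<'E'
from h import *
st()
im,d=grab_frame("scene"); save(cv2.resize(im[170:310,240:380],(600,600),interpolation=cv2.INTER_CUBIC),'c5.png'); st()
E
```

```text
t 18.55 pos [ 0.5643 -0.0387  0.135 ] tiltfix [-0.0002 -0.0011 -0.    ] jaw -80.49 F [-0.19  0.03 -1.98] M [-0.042  0.175  0.023] w 0.226 q [-0.208  0.159  1.767 -0.     1.216  1.197]
t 18.6 pos [ 0.5644 -0.0387  0.1351] tiltfix [-0.0001 -0.0009 -0.    ] jaw -80.41 F [-0.35  0.71 -1.87] M [-0.026  0.126  0.017] w 0.226 q [-0.208  0.159  1.767 -0.     1.216  1.196]
```

View pics/c5.png

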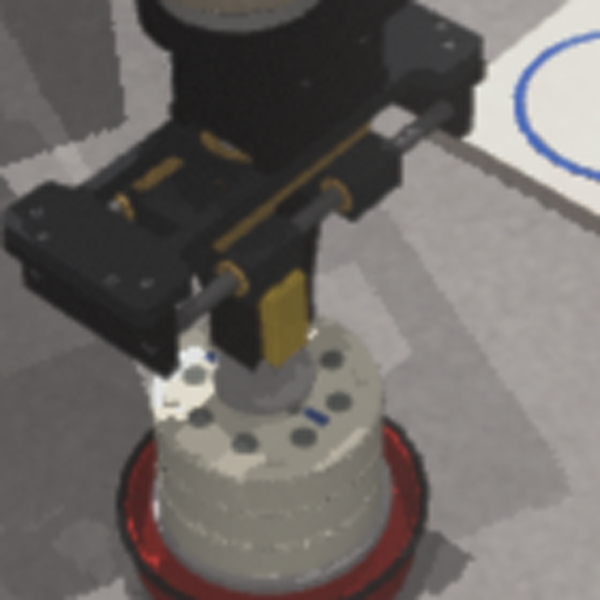

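Force fell back to key weight, and the close-up shows the collar close above the top plate at about (265,390) in the crop. I descend through the bottom slot.

Request:
send_rows(rows=[[255,[0,0,-1],[0,0,0]],[255,[0,0,-1],[0,0,0]],[255,[0,0,0],[0,0,0]]])

```text
time: 18.9
ee_pos: [0.5645, -0.0387, 0.1332]
tcp_rot: [-1.913, 1.57, 2.965]
force: [1.2, 0.2, -1.4]
grip_width: 0.225
```

Request:
send_rows(rows=[[255,[0,0,-1],[0,0,0]],[255,[0,0,-1],[0,0,0]],[255,[0,0,0],[0,0,0]]])

```text
time: 19.2
ee_pos: [0.5646, -0.0387, 0.1313]
tcp_rot: [-2.032, 1.57, 2.847]
force: [-1.1, 0.1, -1.2]
grip_width: 0.229
```

Request:
send_rows(rows=[[255,[0,0,-1],[0,0,0]],[255,[0,0,-1],[0,0,0]],[255,[0,0,0],[0,0,0]]])

```text
time: 19.5
ee_pos: [0.5646, -0.0387, 0.1293]
tcp_rot: [-1.904, 1.571, 2.974]
force: [-0.2, -0.5, -1.2]
grip_width: 0.227
```

```bash
python3 - <<'E'
from h import *
st()
E
```

```text
t 19.5 pos [ 0.5646 -0.0387  0.1293] tiltfix [-0.     -0.0003 -0.    ] jaw -80.5 F [-0.2  -0.47 -1.19] M [-0.034  0.12  -0.016] w 0.227 q [-0.208  0.166  1.771 -0.     1.205  1.197]
```

Request:
send_rows(rows=[[255,[0,0,-1],[0,0,0]],[255,[0,0,0],[0,0,0]],[255,[0,0,0],[0,0,0]]])

```text
time: 19.8
ee_pos: [0.5647, -0.0388, 0.1285]
tcp_rot: [-1.625, 1.571, -3.029]
force: [0.2, -0.7, -1.9]
grip_width: 0.224
```

Request:
send_rows(rows=[[255,[0,0,-1],[0,0,0]],[255,[0,0,0],[0,0,0]],[255,[0,0,0],[0,0,0]]])

```text
time: 20.1
ee_pos: [0.5648, -0.0388, 0.1276]
tcp_rot: [1.261, 1.571, -0.144]
force: [-0.2, -1.0, -0.6]
grip_width: 0.227
```

Request:
send_rows(rows=[[255,[0,0,-1],[0,0,0]],[255,[0,0,0],[0,0,0]],[255,[0,0,0],[0,0,0]]])

```text
time: 20.4
ee_pos: [0.5648, -0.0388, 0.1267]
tcp_rot: [1.203, 1.571, -0.201]
force: [-0.2, 0.2, -0.5]
grip_width: 0.226
```

```bash
python3 - <<'E'
from h import *
st()
E
```

```text
t 20.4 pos [ 0.5648 -0.0388  0.1267] tiltfix [0.0001 0.0003 0.    ] jaw -80.5 F [-0.21  0.17 -0.51] M [0.023 0.122 0.019] w 0.226 q [-0.208  0.169  1.773  0.     1.199  1.197]
```

Request:
send_rows(rows=[[255,[0,0,1.5],[0,0,0]],[255,[0,0,0],[0,0,0.1]],[255,[0,0,0],[0,0,0.14]],[255,[0,0,0],[0,0,0.14]],[255,[0,0,0],[0,0,0.14]],[255,[0,0,0],[0,0,0.14]],[255,[0,0,0],[0,0,0.14]]])

```text
time: 21.1
ee_pos: [0.5644, -0.0387, 0.1279]
tcp_rot: [-2.84, 1.57, 2.844]
force: [-0.8, -1.1, -0.2]
grip_width: 0.23
```

Request:
send_rows(rows=[[255,[0,0,0],[0,0,0.14]],[255,[0,0,0],[0,0,0.14]],[255,[0,0,0],[0,0,0.14]],[255,[0,0,0],[0,0,0.14]],[255,[0,0,0],[0,0,0.14]],[255,[0,0,0],[0,0,0.06]],[255,[0,0,0],[0,0,0]],[255,[0,0,0],[0,0,0]]])

```text
time: 21.9
ee_pos: [0.5644, -0.0386, 0.1278]
tcp_rot: [2.604, 1.57, 2.757]
force: [-0.1, 1.5, -0.6]
grip_width: 0.227
```

```bash
python3 - <<'E'
from h import *
st()
im,d=grab_frame("scene"); save(cv2.resize(im[170:310,240:380],(600,600),interpolation=cv2.INTER_CUBIC),'c6.png'); st()
E
```

```text
t 21.9 pos [ 0.5644 -0.0386  0.1278] tiltfix [-0.0003 -0.0007 -0.    ] jaw 8.78 F [-0.13  1.47 -0.56] M [ 0.057  0.278 -0.01 ] w 0.227 q [-0.208  0.167  1.772  0.     1.203 -0.361]
t 21.95 pos [ 0.5644 -0.0386  0.1278] tiltfix [-0.0003 -0.0007 -0.    ] jaw 8.79 F [-0.65  1.15 -1.34] M [ 0.106  0.284 -0.004] w 0.228 q [-0.208  0.167  1.772  0.     1.203 -0.361]
```

View pics/c6.png

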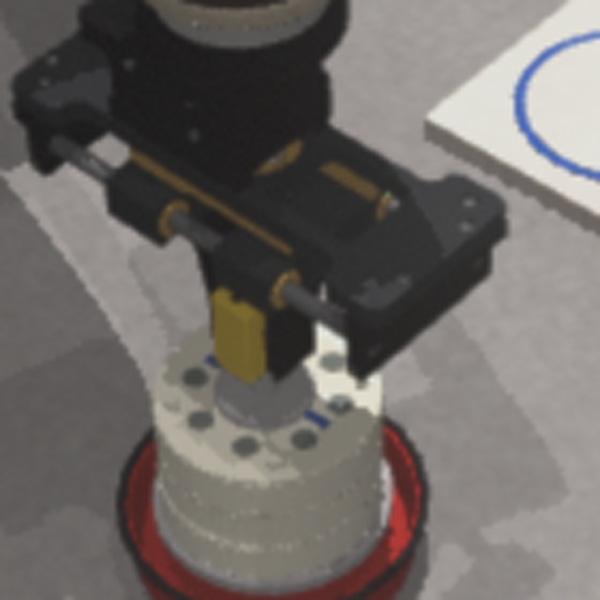

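The close-up shows the key turned about 90° with the top tray's ticks unchanged. I lift slowly and check the weight.

Request:
send_rows(rows=[[255,[0,0,1],[0,0,0]],[255,[0,0,1],[0,0,0]],[255,[0,0,1],[0,0,0]],[255,[0,0,1],[0,0,0]],[255,[0,0,1],[0,0,0]],[255,[0,0,0],[0,0,0]]])

```text
time: 22.55
ee_pos: [0.5648, -0.0389, 0.1331]
tcp_rot: [-0.695, 1.57, -0.54]
force: [-0.9, 0.2, -4.0]
grip_width: 0.228
```

Request:
send_rows(rows=[[255,[0,0,2],[0,0,0]],[255,[0,0,3],[0,0,0]],[255,[0,0,3],[0,0,0]],[255,[0,0,3],[0,0,0]],[255,[0,0,0],[0,0,0]]])

```text
time: 23.05
ee_pos: [0.5652, -0.0389, 0.1448]
tcp_rot: [-0.376, 1.57, -0.221]
force: [0.5, 0.5, -3.0]
grip_width: 0.228
```

```bash
python3 - <<'E'
from h import *
st()
im,d=grab_frame("scene"); save(cv2.resize(im[170:310,240:380],(600,600),interpolation=cv2.INTER_CUBIC),'c7.png'); st()
E
```

```text
t 23.05 pos [ 0.5652 -0.0389  0.1448] tiltfix [0.0003 0.0012 0.    ] jaw 8.88 F [ 0.5   0.52 -3.02] M [-0.075  0.045 -0.023] w 0.228 q [-0.208  0.149  1.759 -0.     1.232 -0.363]
t 23.1 pos [ 0.565  -0.0388  0.1445] tiltfix [0.0002 0.0008 0.    ] jaw 8.88 F [ 0.26 -0.06 -3.19] M [-0.027  0.018 -0.03 ] w 0.227 q [-0.208  0.149  1.759  0.     1.232 -0.363]
```

View pics/c7.png

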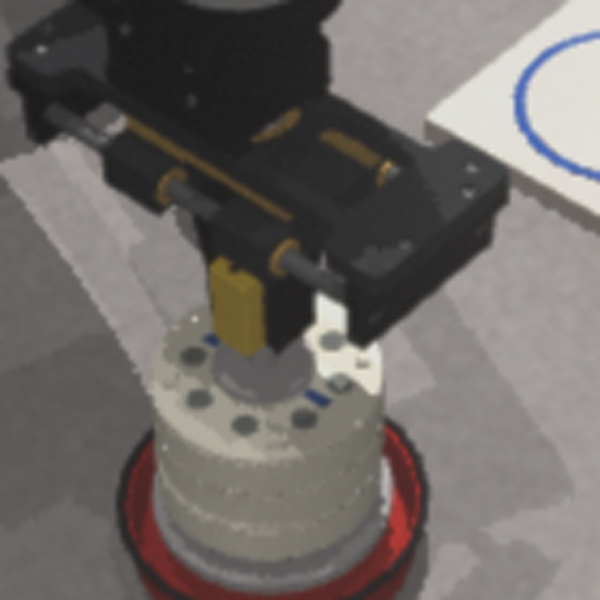

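The close-up shows all three trays clear of the platform and level, and the load of about 3.2 N matches the stack plus key. I raise further and carry it to the board.

Request:
send_rows(rows=[[255,[0,0,5],[0,0,0]],[255,[0,0,12],[0,0,0]],[255,[0,0,16],[0,0,0]],[255,[0,0,18],[0,0,0]],[255,[0,0,16],[0,0,0]],[255,[0,0,12],[0,0,0]],[255,[0,0,6],[0,0,0]],[255,[0,0,0],[0,0,0]]])

```text
time: 23.9
ee_pos: [0.5653, -0.0389, 0.2304]
tcp_rot: [-0.37, 1.569, -0.215]
force: [0.3, -0.6, -3.3]
grip_width: 0.227
```

Request:
send_rows(rows=[[255,[0,0,0],[0,0,0]],[255,[-1.6,5,0],[0,0,0]],[255,[-3.2,10,0],[0,0,0]],[255,[-4.8,15,0],[0,0,0]],[255,[-6.4,20,0],[0,0,0]],[255,[-8,25,0],[0,0,0]],[255,[-8,25,0],[0,0,0]],[255,[-8,25,0],[0,0,0]]])

```text
time: 24.7
ee_pos: [0.5236, 0.0883, 0.2288]
tcp_rot: [2.248, 1.57, 2.403]
force: [-0.9, 0.8, -1.9]
grip_width: 0.228
```

Request:
send_rows(rows=[[255,[-8,25,0],[0,0,0]],[255,[-8,25,0],[0,0,0]],[255,[-8,25,0],[0,0,0]],[255,[-8,25,0],[0,0,0]],[255,[-8,25,0],[0,0,0]],[255,[-6.4,20,0],[0,0,0]],[255,[-6.4,20,0],[0,0,0]],[255,[-3.2,10,0],[0,0,0]]])

```text
time: 25.5
ee_pos: [0.4671, 0.2635, 0.2289]
tcp_rot: [2.258, 1.57, 2.415]
force: [0.4, -0.9, -3.4]
grip_width: 0.224
```

Request:
send_rows(rows=[[255,[-1.6,5,0],[0,0,0]],[255,[0,0,0],[0,0,0]],[255,[0,0,0],[0,0,0]],[255,[0,0,0],[0,0,0]]])

```text
time: 25.9
ee_pos: [0.4674, 0.2655, 0.229]
tcp_rot: [-1.878, 1.571, -1.724]
force: [0.3, 0.1, -3.3]
grip_width: 0.231
```

```bash
python3 - <<'E'
from h import *
st()
im,d=grab_frame("scene"); save(im[80:320,230:550].repeat(2,0).repeat(2,1),'c8.png'); st()
E
```

```text
t 25.9 pos [0.4674 0.2655 0.229 ] tiltfix [ 0.0003 -0.      0.    ] jaw 8.82 F [ 0.27  0.12 -3.35] M [-0.065  0.06  -0.058] w 0.231 q [ 0.37   0.007  1.747 -0.     1.388  0.216]
t 25.95 pos [0.4674 0.2655 0.229 ] tiltfix [0.0002 0.     0.    ] jaw 8.82 F [-0.02  0.07 -3.7 ] M [-0.063  0.004 -0.003] w 0.229 q [ 0.37   0.007  1.747 -0.     1.388  0.216]
```

View pics/c8.png

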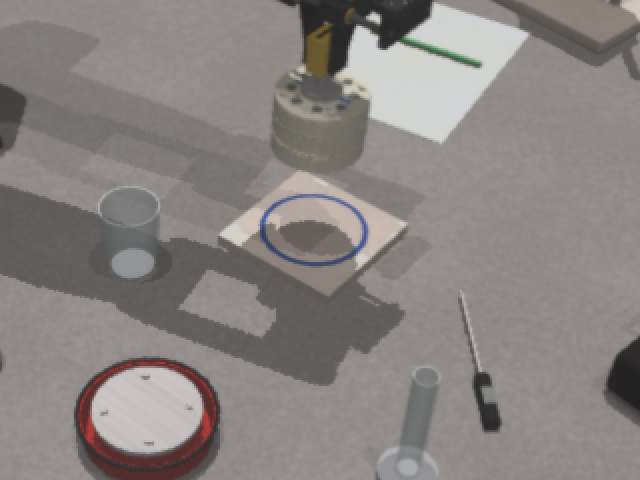

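The view shows the stack hanging level over the ring, with the platform empty and nothing else disturbed. I shift +5 mm in y and lower.

Request:
send_rows(rows=[[255,[-0.7,2.5,-5],[0,0,0]],[255,[-0.7,2.5,-12],[0,0,0]],[255,[0,0,-18],[0,0,0]],[255,[0,0,-20],[0,0,0]],[255,[0,0,-20],[0,0,0]],[255,[0,0,-18],[0,0,0]],[255,[0,0,-10],[0,0,0]],[255,[0,0,-5],[0,0,0]]])

```text
time: 26.75
ee_pos: [0.4647, 0.2708, 0.1192]
tcp_rot: [-2.916, 1.568, -2.761]
force: [-0.2, 0.4, -3.3]
grip_width: 0.229
```

Request:
send_rows(rows=[[255,[0,0,-3],[0,0,0]],[255,[0,0,-3],[0,0,0]],[255,[0,0,-2],[0,0,0]],[255,[0,0,0],[0,0,0]],[255,[0,0,0],[0,0,0]]])

```text
time: 27.25
ee_pos: [0.466, 0.2713, 0.1135]
tcp_rot: [0.237, 1.57, 0.392]
force: [1.0, -0.7, -2.7]
grip_width: 0.225
```

```bash
python3 - <<'E'
from h import *
st()
im,d=grab_frame("scene"); save(cv2.resize(im[120:240,320:460],(700,600),interpolation=cv2.INTER_CUBIC),'c9.png'); st()
E
```

```text
t 27.25 pos [0.466  0.2713 0.1135] tiltfix [-0.0003  0.0007  0.    ] jaw 8.88 F [ 0.99 -0.75 -2.69] M [-0.077  0.038 -0.059] w 0.225 q [0.381 0.122 1.852 0.    1.166 0.226]
t 27.3 pos [0.466  0.2713 0.1134] tiltfix [-0.0003  0.0006  0.    ] jaw 8.88 F [-0.07 -0.05 -2.36] M [-0.056 -0.018 -0.02 ] w 0.226 q [ 0.381  0.122  1.853 -0.     1.166  0.226]
```

View pics/c9.png

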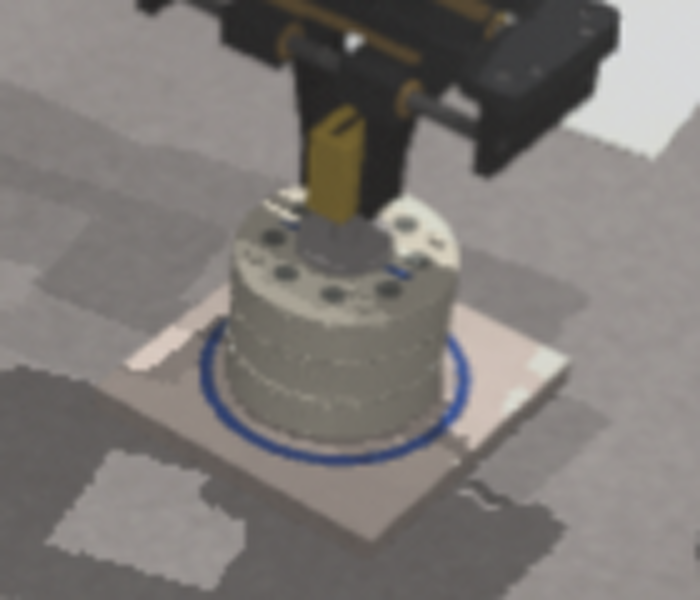

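The close-up shows the stack centred in the ring, a few mm above the board. I lower in 1 mm steps.

Request:
send_rows(rows=[[255,[0,0,-1],[0,0,0]],[255,[0,0,-1],[0,0,0]],[255,[0,0,-1],[0,0,0]],[255,[0,0,-1],[0,0,0]],[255,[0,0,0],[0,0,0]]])

```text
time: 27.8
ee_pos: [0.4656, 0.2711, 0.1088]
tcp_rot: [-2.853, 1.57, -2.698]
force: [-0.1, 0.6, -2.5]
grip_width: 0.226
```

Request:
send_rows(rows=[[255,[0,0,-1],[0,0,0]],[255,[0,0,-1],[0,0,0]],[255,[0,0,0],[0,0,0]]])

```text
time: 28.1
ee_pos: [0.4658, 0.2713, 0.1071]
tcp_rot: [0.726, 1.571, 0.881]
force: [-0.8, 0.5, -0.9]
grip_width: 0.227
```

Request:
send_rows(rows=[[255,[0,0,-1],[0,0,0]],[255,[0,0,0],[0,0,0]],[255,[0,0,0],[0,0,0]]])

```text
time: 28.4
ee_pos: [0.4658, 0.2713, 0.1061]
tcp_rot: [0.163, 1.571, 0.318]
force: [-0.3, 0.9, -1.8]
grip_width: 0.225
```

Request:
send_rows(rows=[[255,[0,0,-1],[0,0,0]],[255,[0,0,0],[0,0,0]],[255,[0,0,0],[0,0,0]]])

```text
time: 28.7
ee_pos: [0.4659, 0.2713, 0.1054]
tcp_rot: [0.214, 1.57, 0.369]
force: [-1.9, -0.6, 2.8]
grip_width: 0.227
```

Request:
send_rows(rows=[[255,[0,0,0.5],[0,0,0]],[255,[0,0,0],[0,0,0]],[180,[0,0,0],[0,0,0]],[150,[0,0,0],[0,0,0]],[120,[0,0,0],[0,0,0]],[60,[0,0,0],[0,0,0]],[0,[0,0,0],[0,0,0]],[0,[0,0,0],[0,0,0]]])

```text
time: 29.5
ee_pos: [0.4658, 0.2712, 0.1055]
tcp_rot: [0.347, 1.571, 0.502]
force: [-0.3, 0.0, -0.5]
grip_width: 0.663
```

Request:
send_rows(rows=[[0,[0,0,0],[0,0,0]],[0,[0,0,0],[0,0,0]],[0,[0,0,0],[0,0,0]],[0,[0,0,0],[0,0,0]],[0,[0,0,0],[0,0,0]],[0,[0,0,0],[0,0,0]]])

```text
time: 30.1
ee_pos: [0.4657, 0.2712, 0.1055]
tcp_rot: [-2.811, 1.571, -2.656]
force: [-0.2, 0.6, -0.4]
grip_width: 0.994
```

```bash
python3 - <<'E'
from h import *
st()
im,d=grab_frame("scene"); save(cv2.resize(im[120:240,320:460],(700,600),interpolation=cv2.INTER_CUBIC),'c10.png'); st()
E
```

```text
t 30.1 pos [0.4657 0.2712 0.1055] tiltfix [ 0. -0.  0.] jaw 8.88 F [-0.21  0.65 -0.36] M [-0.032  0.039  0.007] w 0.994 q [ 0.381  0.132  1.858 -0.     1.151  0.226]
t 30.15 pos [0.4657 0.2712 0.1055] tiltfix [0. 0. 0.] jaw 8.88 F [-0.34 -0.96 -0.85] M [-0.083  0.078  0.046] w 0.997 q [ 0.381  0.132  1.858 -0.     1.151  0.226]
```

View pics/c10.png

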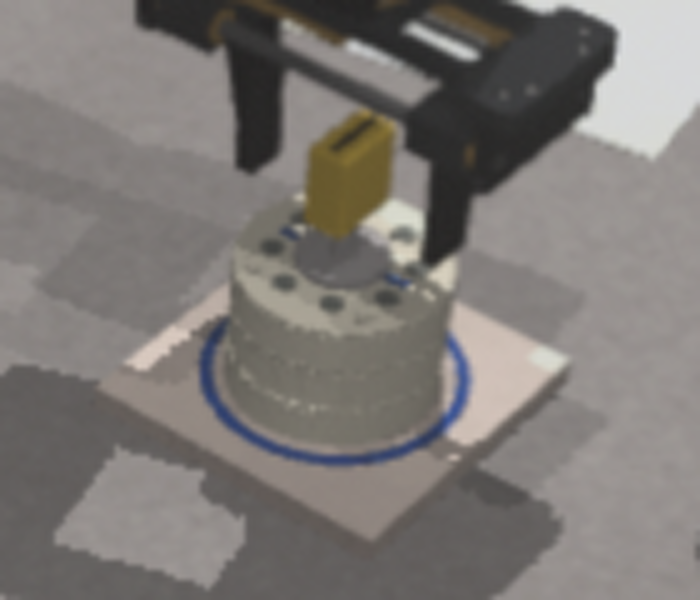

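The close-up shows the key standing upright with the fingers clear of it on both sides. I raise straight up and check from both views.

Request:
send_rows(rows=[[0,[0,0,5],[0,0,0]],[0,[0,0,15],[0,0,0]],[0,[0,0,30],[0,0,0]],[0,[0,0,40],[0,0,0]],[0,[0,0,40],[0,0,0]],[0,[0,0,40],[0,0,0]],[0,[0,0,20],[0,0,0]],[0,[0,0,0],[0,0,0]]])

```text
time: 30.95
ee_pos: [0.4677, 0.2721, 0.3015]
tcp_rot: [0.231, 1.561, 0.386]
force: [0.2, -0.4, 1.1]
grip_width: 1.001
```

Request:
send_rows(rows=[[0,[10,-45,0],[0,0,0]],[0,[10,-45,0],[0,0,0]],[0,[10,-45,0],[0,0,0]],[0,[10,-45,0],[0,0,0]],[0,[10,-45,0],[0,0,0]],[0,[10,-45,0],[0,0,0]],[0,[0,0,0],[0,0,0]],[0,[0,0,0],[0,0,0]]])

```text
time: 31.75
ee_pos: [0.5252, 0.0004, 0.2947]
tcp_rot: [2.583, 1.569, 2.735]
force: [-0.2, 0.9, 0.6]
grip_width: 1.003
```

```bash
python3 - <<'E'
from h import *
st()
S,ds=grab_frame("scene"); T,dt=grab_frame("top"); np.savez("pics/f.npz",S=S,T=T,dt=dt)
save(S,"scene9.png"); save(T,"top9.png")
a=np.hstack([cv2.resize(T[245:345,140:240],(390,390),interpolation=cv2.INTER_CUBIC),cv2.resize(S[125:235,330:440],(390,390),interpolation=cv2.INTER_CUBIC)]); save(a,"c11.png")
P=cloud("top",dt)
q=P[(P[:,:,0]>.40)&(P[:,:,0]<.53)&(P[:,:,1]>.2)&(P[:,:,1]<.34)]
plate=q[(q[:,2]>.072)&(q[:,2]<.085)]; c=plate.mean(0); u,s,vt=np.linalg.svd(plate-c,full_matrices=False); print("plate",len(plate),c.round(4),"tilt deg",np.degrees(np.arccos(abs(vt[2,2]))).round(2), "maxz",q[:,2].max())
h=q[q[:,2]>.11]; print("handle top",len(h),h.mean(0).round(4))
E
```

```text
t 31.75 pos [5.252e-01 4.000e-04 2.947e-01] tiltfix [-0.0007 -0.0017 -0.    ] jaw 8.73 F [-0.21  0.9   0.56] M [-0.023  0.039  0.029] w 1.003 q [-0.15  -0.058  1.688  0.     1.513 -0.302]
plate 1544 [0.468  0.2679 0.0791] tilt deg 0.09 maxz 0.1482429506742161
handle top 269 [0.4681 0.2658 0.1402]
```

View pics/c11.png

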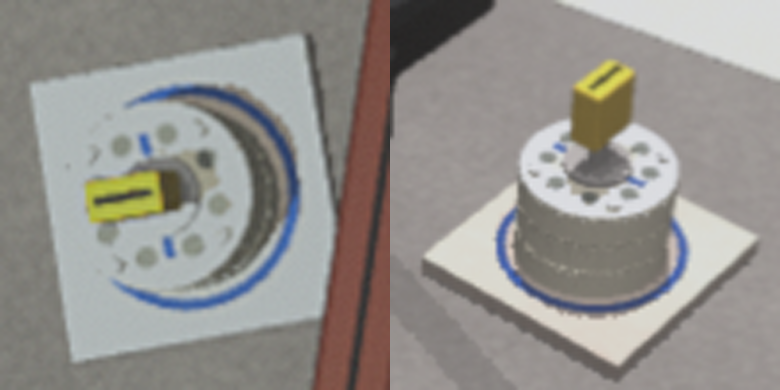

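View pics/scene9.png

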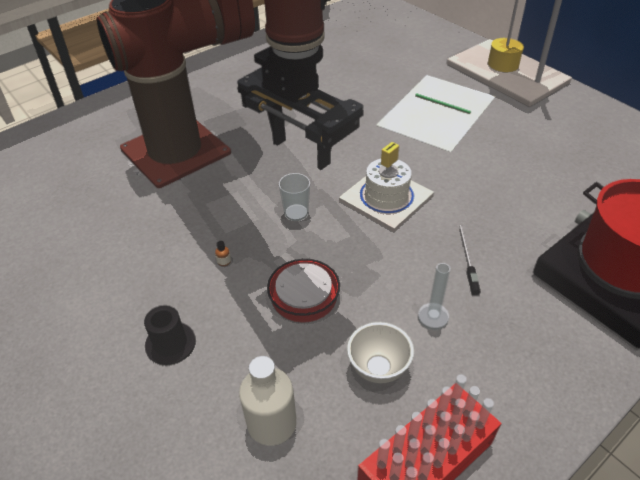

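Both views show the stack nested and level inside the ring with the key standing in it, and nothing around it has moved. I make a last two-view check of key tilt and tray centring.

```bash
python3 - <<'E'
from h import *
f=np.load("pics/f.npz"); uv={}
for n,im,(x,y,w,h) in(("top",f["T"],(145,280,50,35)),("scene",f["S"],(375,138,35,30))):
    g=cv2.resize(im[y:y+h,x:x+w],None,fx=8,fy=8,interpolation=cv2.INTER_CUBIC); hs=cv2.cvtColor(g,cv2.COLOR_RGB2HSV)
    m=cv2.morphologyEx(cv2.inRange(hs,(20,90,150),(38,255,255)),cv2.MORPH_CLOSE,np.ones((25,25))); cn=max(cv2.findContours(m,0,1)[0],key=cv2.contourArea); M=cv2.moments(cn)
    uv[n]=(np.array([M["m10"],M["m01"]])/M["m00"]+.5)/8-.5+[x,y]
k,e=cross(uv["scene"],uv["top"]); print("key top",k.round(4),e)
def wc(im,u,v,r=5):
    p=im[v-r:v+r+1,u-r:u+r+1].astype(float); q=np.clip(p[:,:,2]-p[:,:,0]-15,0,None); yy,xx=np.mgrid[v-r:v+r+1,u-r:u+r+1]; return (xx*q).sum()/q.sum(),(yy*q).sum()/q.sum()
t=[wc(f["T"],140+int(a*100/390),245+int(b*100/390)) for a,b in((144,145),(169,245))]
s=[wc(f["S"],330+int(a*110/390),125+int(b*110/390)) for a,b in((635-390,182),(560-390,147))]
A=[cross(s[i],t[i]) for i in(0,1)]; print(A); c=(A[0][0]+A[1][0])/2; print("slot c",c.round(4),"from ring",(c[:2]-[.466,.271]).round(4),"key lean deg",np.degrees(np.arctan(np.linalg.norm(k[:2]-c[:2])/(k[2]-c[2]))))
E
```

```text
key top [0.4666 0.2696 0.1403] 0.0023394022546233996
[(array([0.49250599, 0.27663649, 0.07731129]), np.float64(0.0019793638820974147)), (array([0.4406747 , 0.26352268, 0.07857889]), np.float64(0.003152554392084872))]
slot c [0.4666 0.2701 0.0779] from ring [ 0.0006 -0.0009] key lean deg 0.413995659547329
```

```bash
python3 -c "
from h import *
print(ctrl.close_job())"
```

```text
the job is handed in; nothing more can be done
None
```

I carried out the whole task: the stack of three trays stands in the blue ring with the key in it, released. The job was handed in with about 32 s of the 72 s used. Handing in gives no verdict, so what follows rests on my own checks.

**What I did**
- **Threading:** I gripped the key by its handle and passed the foot through the top slot without contact. It dropped through the middle tray at about 67° anticlockwise of the top slot, under about 3 N.
- **Bottom tray:** The foot first caught only part way here, with a 2–3 N sideways force and up to about 4.3 N of press. I shifted the key 1 mm in −y, eased off, turned back a little and then on, and it dropped fully. The press never came near the 18 N limit.
- **Lift and placing:** I turned the foot about 90° across the last slot. The load of about 3.3 N then matched all three trays plus the key. I carried the stack over, set it down with only a few newtons, let go and backed the arm away.

**Last checks, from both cameras**
- **Tray position:** The slot centre is about 1 mm from the ring centre. The top plate is at 78–79 mm, against 78 mm expected.
- **Level and upright:** The plate's tilt is 0.1° and the key leans about 0.4°.
- **Surroundings:** By eye, none of the things around it moved. The fingers are open and clear.

**Small disagreements**
- The key's top measured 140 mm, against about 143 mm expected. The two cameras' lines of sight missed each other by 2–3 mm there.
- The foot's place under the bottom plate was judged from force and height only, because it cannot be seen.

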